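# Hang the paint scraper back in its spring-roller hook

### The job

Take the red-knobbed paint scraper out of the wooden block and hang it in the empty yellow middle hook of the tool rack, its blade edge-on to the rail like its neighbours. With its knob just over the prongs, slide it in between the sprung rollers and press it gently home until you feel the sprung pad behind them give about 3 mm, never more than 5 mm, without forcing anything; then let go so that it stays hanging, and do not knock the tools beside it or the things on the bench.

Things in the scene. Friction and masses are not known exactly. Their poses are not given: they have to be found in the camera images.
- scraper_knob (a point): Centre of the scraper's upright round red knob, where it is gripped: 32 mm in diameter, 50 mm tall (25 mm above and below this point). z up along the scraper's axis, x along the blade's width, y through the blade. About 0.25 kg; the same after half a turn. It starts upright with its blade in the wooden block
- scraper: The same scraper; origin at the middle of its knob's underside, same axes. Below the knob on one axis: steel neck 16 mm in diameter, 30 mm long; black handle 28 mm in diameter, 60 mm long; flat blade 60 mm wide, 5 mm thick, 45 mm long
- caddy: Fixed wooden block 110 x 60 x 60 mm (x, y, z), origin at the centre of its underside. A slot 63 x 8 mm, 52 mm deep in its top, long along x, holds the scraper's blade; the handle's foot rests on the block's top. Lift the scraper over 50 mm to clear it
- rack: Fixed rack; origin on the table under the front face of its rail (300 mm long, 30 mm deep, top 200 mm high). x: from the hook mouths into the rail, y along the rail, z up. 5 hooks point to -x at y = -104, -52, 0, 52, 104 mm: each two level prongs 100 mm long, 8 wide, 16 thick, tops at 200 mm, 20 mm gap, round ends. A tool hangs with its knob's underside on the prongs, its neck in the gap
- hook (a point): Mouth of the empty yellow hook (y = 0 of the rack): midway between the prong ends, level with their tops, 100 mm in front of the rail; axes as rack. Inside sit two sprung rollers standing 4 mm into the gap from each side, and a red sprung pad 14 mm behind the rollers' line. They are clamped at a depth that differs every time by up to 34 mm and is not measured: find it by feel
- pad (a joint): Pad travel, m: 0 free, 0.008 bottomed out. The neck's axis meets the pad at x = -56 to -22 mm of the rack; it meets the rollers 14 mm before that. Passing the rollers takes 3 to 6 N (more if pressed to one side); then the push drops, and the pad resists with 2 N plus 1.2 N per mm, plus 1 to 3 N of rubbing: stop at 3 to 4 mm. Once let go, the rollers keep the pad in by some 1 mm
- hammer: Hammer with an orange handle hanging in the hook at y = 104 mm of the rack, head along the hook, 30 mm wide, 28 mm high above the prongs; origin on the handle's axis at prong height
- putty_knife: Putty knife with a pale wooden knob (30 mm in diameter, 40 mm above the prongs) hanging in the hook at y = 52 mm; origin on its axis at prong height
- driver: Stubby screwdriver with a blue knob (30 mm in diameter, 45 mm above the prongs) hanging in the hook at y = -52 mm; origin on its axis at prong height
- rasp: Flat rasp with a green knob (30 mm in diameter, 40 mm above the prongs) hanging in the hook at y = -104 mm; origin on its axis at prong height
- putty_tin: Loose white tin, 80 mm in diameter, 55 mm high, on the bench; origin at its underside
- oil_jar: Loose amber jar, 56 mm in diameter, 75 mm high, on the bench; origin at its underside

How it is judged:
By the outcome, as a careful person would: the job done as asked, in the order asked, and still so for the second after the job is handed in, with the robot touching nothing.
It also fails if it takes over 64 s, if anything falls off the work surface, if the arm or the gripper's body presses on something with over 40 N, if the wrist force passes 120 N, or if a joint passes its speed limit or range.

### The arm

A 6-joint arm with a two-finger parallel gripper is mounted at the origin on the work surface. World frame = base frame: x ahead of the robot, y to its left, z up, the work surface at z = 0. Lengths are in m, angles in degrees, forces in N, time in s.
With the tool pointing down it reaches from about 0.3 to 0.875 m from the base axis. Payload 4.2 kg.
Tool frame: the origin (TCP) lies at the very end of the fingers, on their centre line; the grasp point (between the pads) lies 19 mm behind it; y points along the fingers, x is the direction in which the jaws open and shut, and the axes are right-handed (so a half turn about y gives the same grasp; the last joint's range is limited). The gripper opens to 85 mm and grips with 20 to 120 N. Pads are 22 mm wide; open, the fingers measure 114 mm over their backs; the gripper's body (76 mm by 85 mm) begins 54 mm behind the grasp point. The pads swing forward as they close: fully open they stand 13 mm farther back than shut.
Start: joints at [72.766, 18.312, 89.639, -0, 72.044, -1.146], TCP at [0.159, 0.552, 0.193] pointing down, gripper open.
Joint ranges: [-177.97, 177.97], [-48.28, 115.42], [12.27, 149.76], [-77.06, 257.06], [2.81, 150.46], [-146.56, 146.56]. Speed limits (degrees/s): [147.25, 147.25, 180, 180, 180, 180].

### API

Orientations are given as a 3x3 rotation matrix whose columns are the frame's x, y, z axes.
In Python, from plant import monitor, cams, robot gives the robot as it stands. The module is installed in compiled form; this text tells all that it offers.
- The arm moves only by the tool apply_moves, never from a script. Its argument "series" is a list of rows, each a list of 3 entries, a list of its own where there are three numbers: the shift along the tool's x, y, z in m, then the turn, a rotation vector about the tool's x, y, z in rad, then the opening, from 0 (shut) to 1 (fully open). In form: [[[dx, dy, dz], [rx, ry, rz], claw], ...]. A call has 1 to 10 rows; each row shifts and turns the commanded pose from where the row before left it, along the tool's axes as they then stand; what a row does not reach is not made up. A row lasts 1/12 s, in which the tool goes at most 41.7 mm and 7.16 degrees, less where a joint would pass 70% of its speed; a pose out of reach is approached as far as the arm can. A call with a gripper value outside its range is refused whole. The fingers move at their own pace and stop on an object; "newtons" is the grip in N (left out, the last holds). Time passes only in rows, so rows that do not move let the fingers close. It gives the time, the measured TCP pose, the force and the opening at its end, in the units of the state.
- monitor.get_state(): the state, without advancing time (a new reading comes with each control period).
- cams.camera(name): name is "side" or "top"; returns a dict with "color" (400x640x3 uint8, red, green, blue), "camera_matrix" (3x3 intrinsics, pixels), "k1" (the pictures are not rectified: a ray, as slopes to the right and down, at radius r is drawn at 1 + k1 r^2 times it, then the intrinsics apply), "world_from_camera" (4x4, takes a point from camera to world coordinates). Camera axes: x right, y down, z forward; pixel columns grow to the right and rows downward; lengths in m; the calibration is good to about 2 mm. A picture is of the moment at which its call begins. There is no depth.
- robot.job_done(): hands the job in, once; it reports no verdict.
The state is a dict: "t": time; "q": joint angles; "joint_vel": joint speeds; "joint_efforts": joint torques, N m; "position": TCP position; "tool_rot": TCP orientation; "ft_force": force on the tool from outside, world axes, zero at the start; "ft_torque": the same for the moment, N m; "gripper_width": finger opening in m.
Only numpy, scipy, OpenCV 4.12 (cv2) and the standard library are available. Lean on these libraries where they do the work, as an engineer would, in place of code of your own. Each camera call takes 0.05 s, during which the arm holds its last target. There are 200 camera calls.

## Working session

There is one attempt and no reset: what is moved stays moved. The work goes in short steps, Python scripts to look and compute and a tool call to move; the robot and the scene stay as the last step left them, time stands still between calls to the robot, and variables do not carry over. Pictures are saved under pics/ and viewed, about 8 in all and at most 12, crops included, and the job is handed in when it is done.

Besides the shell and the picture viewer there is one more tool, called after "Request:" as name(argument=value, ...), one argument or row to a line, values as JSON. apply_moves: Moves the arm, as the interface text tells. Its arguments: {"type":"object","properties":{"series":{"type":"array"},"newtons":{"type":"number"}},"required":["series"]}

```bash
mkdir -p pics
cat > h.py <<'E'
import numpy as np, cv2
from plant import monitor, cams, robot
def snap(name,f):
    c=cams.camera(name); cv2.imwrite(f'pics/{f}.png',c['color'][:,:,::-1]); 
    np.savez(f'pics/{f}.npz',**c); return c
def ray(c,u,v):
    K=c['camera_matrix']; k=float(c['k1']); d=np.array([(u-K[0,2])/K[0,0],(v-K[1,2])/K[1,1]])
    s=d.copy()
    for _ in range(30): s=d/(1+k*(s@s))
    T=c['world_from_camera']; return T[:3,3],T[:3,:3]@np.array([*s,1])
def atz(c,u,v,z):
    o,d=ray(c,u,v); return o+d*(z-o[2])/d[2]
def proj(c,P):
    T=c['world_from_camera']; p=T[:3,:3].T@(np.array(P)-T[:3,3]); s=p[:2]/p[2]; s=s*(1+float(c['k1'])*(s@s)); K=c['camera_matrix']
    return np.array([K[0,0]*s[0]+K[0,2],K[1,1]*s[1]+K[1,2]])
def tri(rays):
    A=np.zeros((3,3));b=np.zeros(3)
    for o,d in rays:
        d=d/np.linalg.norm(d);M=np.eye(3)-np.outer(d,d);A+=M;b+=M@o
    return np.linalg.solve(A,b)
E
python3 - <<'E'
from h import *
for n in ('side','top'):
    c=snap(n,n+'0'); print(n,c['camera_matrix'].tolist(),c['k1'],np.round(c['world_from_camera'],3).tolist())
print(monitor.get_state())
E
```

```text
side [[432.4781122641817, 0.0, 321.3431108412519], [0.0, 432.4781122641817, 201.27913252017473], [0.0, 0.0, 1.0]] -0.05683543839520317 [[0.692, -0.485, 0.535, -0.036], [-0.722, -0.468, 0.509, -0.544], [0.004, -0.739, -0.674, 0.858], [0.0, 0.0, 0.0, 1.0]]
top [[480.96605567174544, 0.0, 325.85345922180875], [0.0, 480.96605567174544, 201.30171748287094], [0.0, 0.0, 1.0]] -0.05431281419314187 [[0.012, -0.987, 0.16, 0.376], [-1.0, -0.013, -0.004, 0.023], [0.006, -0.16, -0.987, 1.365], [0.0, 0.0, 0.0, 1.0]]
{'t': 0.1, 'q': array([ 7.27656693e+01,  1.83484255e+01,  8.96987696e+01, -3.57074213e-04,
        7.20414951e+01, -1.14664715e+00]), 'joint_vel': array([-0.02532619, -0.07648233, -0.28571021, -0.10122832, -0.02868663,
       -0.08280948]), 'joint_efforts': array([ 2.08955193e-03, -4.16410303e+01, -2.34704465e+01, -2.27771739e-05,
        4.95762157e-03, -6.55182617e-06]), 'position': array([0.15920791, 0.55203626, 0.19206625]), 'tool_rot': array([[ 2.77105915e-01, -4.52960675e-04, -9.60839272e-01],
       [ 9.60838132e-01, -1.48019144e-03,  2.77106284e-01],
       [-1.54774431e-03, -9.99998802e-01,  2.50520865e-05]]), 'ft_force': array([-0.71984147, -0.23317791,  0.01338025]), 'ft_torque': array([ 0.01647726, -0.02013612,  0.02412109]), 'gripper_width': 0.08527559536842513}
```

View pics/side0.png

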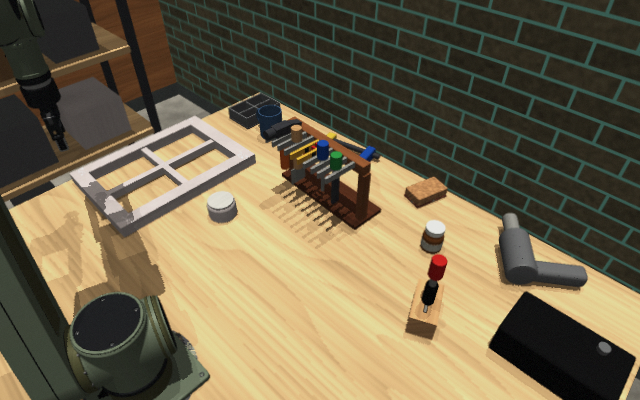

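View pics/top0.png

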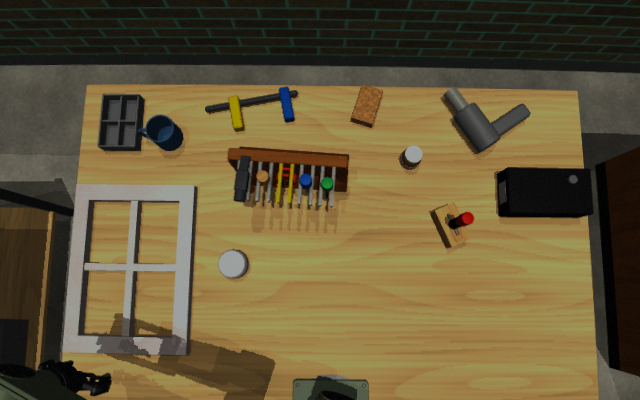

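Run:
```python
import cv2,numpy as np
t=cv2.imread('pics/top0.png');s=cv2.imread('pics/side0.png')
def crop(im,u,v,w,h,k):
    o=cv2.resize(im[v:v+h,u:u+w],None,fx=k,fy=k,interpolation=cv2.INTER_CUBIC)
    for i in range(0,w,10):
        cv2.line(o,(i*k,0),(i*k,6),(255,255,255),1); cv2.putText(o,str(u+i),(i*k,16),0,.35,(0,255,0),1)
    for i in range(0,h,10): cv2.line(o,(0,i*k),(6,i*k),(255,255,255),1); cv2.putText(o,str(v+i),(8,i*k+4),0,.35,(0,255,0),1)
    return o
cv2.imwrite('pics/rt.png',crop(t,222,142,133,75,6))
a=crop(s,400,245,65,95,6);b=crop(t,425,195,65,60,6); b=cv2.copyMakeBorder(b,0,570-360,0,0,0)
cv2.imwrite('pics/cad.png',np.hstack([a,b]))
```

```text
(no output)
```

View pics/rt.png

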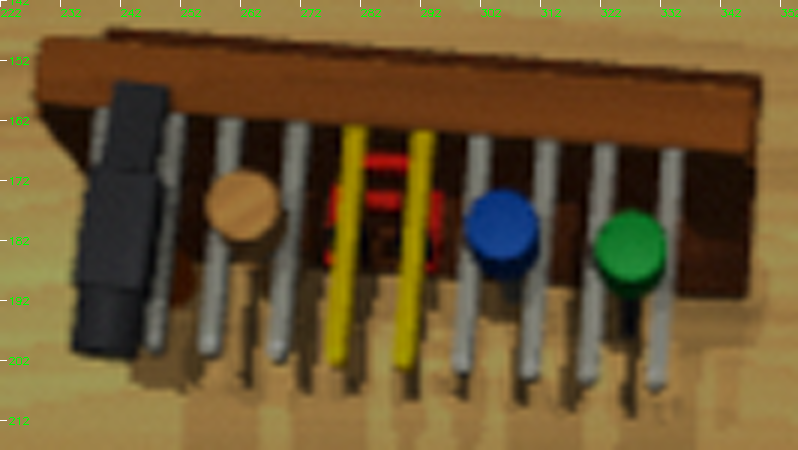

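View pics/cad.png

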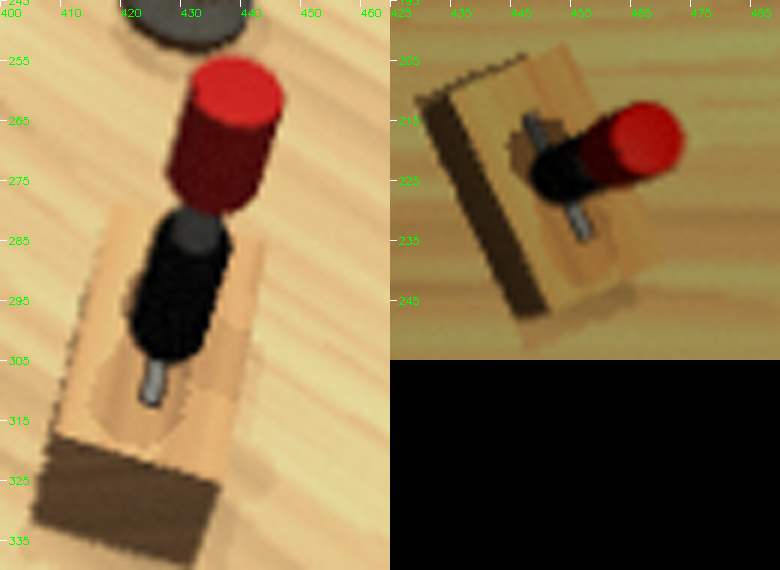

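```bash
cat > fit.py <<'E'
from h import *
from scipy.optimize import least_squares
ct=dict(np.load('pics/top0.npz')); cs=dict(np.load('pics/side0.npz'))
f=lambda x,y,u0,v0:(u0+x/6-.42,v0+y/6-.42)
ys=[66,38,14,-14,-38,-66,-90,-118]
tips=[(209,353),(278,359),(337,366),(403,368),(461,372),(530,379),(588,382),(655,387)]
roots=[(230,117),(298,122),(354,124),(423,130),(480,135),(546,140),(605,144),(673,150)]
L=[];W=[]
for y,t,r in zip(ys,tips,roots):
    L+=[(-.1,y/1e3),(0,y/1e3)]; W+=[atz(ct,*f(*t,222,142),.2)[:2],atz(ct,*f(*r,222,142),.2)[:2]]
L=np.array(L);W=np.array(W)
def T(p,L): c,s=np.cos(p[2]),np.sin(p[2]); return L@np.array([[c,s],[-s,c]])+p[:2]
r=least_squares(lambda p:(T(p,L)-W).ravel(),[.6,.1,0])
print('rack',r.x[:2],np.degrees(r.x[2]));print(np.round((T(r.x,L)-W)*1e3,1).tolist())
print('mouth',T(r.x,np.array([[-.1,0]])))
kt=ray(ct,*f(648-390,138,425,195)); ks=ray(cs,*f(237,91,400,245))
print('knobtop tri',tri([kt,ks]), atz(ct,*f(258,138,425,195),.2),atz(cs,*f(237,91,400,245),.2))
P=[atz(ct,*f(x-390,y,425,195),.06) for x,y in[(450,92),(565,44),(548,313),(527,116),(589,240)]]
print(np.round(P,4)); 
d=P[2]-P[0];print('edge yaw',np.degrees(np.arctan2(d[1],d[0])),np.linalg.norm(d),np.linalg.norm(P[1]-P[0]));d=P[4]-P[3];print('blade yaw',np.degrees(np.arctan2(d[1],d[0])),np.linalg.norm(d))
print('side',np.round([atz(cs,*f(x,y,400,245),.06) for x,y in [(54,432),(220,486)]],4))
for q in [(-.1,.014),(-.1,-.014),(-.1,-.038)]: print(proj(cs,[*T(r.x,np.array([q]))[0],.2]))
E
python3 fit.py
python3 - <<'E'
import cv2
s=cv2.imread('pics/side0.png')
o=cv2.resize(s[110:205,260:385],None,fx=6,fy=6,interpolation=cv2.INTER_CUBIC)
for i in range(0,125,10): cv2.putText(o,str(260+i),(i*6,12),0,.35,(0,255,0),1)
for i in range(0,95,10): cv2.putText(o,str(110+i),(0,i*6+4),0,.35,(0,255,0),1)
cv2.imwrite('pics/rs.png',o)
E
```

```text
rack [0.65953859 0.11712237] -3.4036411547901975
[[-0.7, 0.4], [-0.1, -0.3], [-0.2, 0.8], [-0.0, 0.1], [1.0, 1.1], [-0.9, -0.6], [-0.2, 0.2], [-0.3, 0.1], [-0.3, -0.1], [0.1, -0.2], [0.6, 0.2], [0.2, -0.8], [0.1, -0.0], [0.1, -0.3], [0.1, -0.6], [0.6, -0.1]]
mouth [[0.55971498 0.12305935]]
knobtop tri [ 0.52829453 -0.33151538  0.19559412] [ 0.52819811 -0.33076409  0.2       ] [ 0.5239072  -0.33247759  0.2       ]
[[ 0.5667 -0.2822  0.06  ]
 [ 0.5897 -0.3362  0.06  ]
 [ 0.4659 -0.3247  0.06  ]
 [ 0.556  -0.3175  0.06  ]
 [ 0.4993 -0.3445  0.06  ]]
edge yaw -157.155966318016 0.10941156173542282 0.058615797125818284
blade yaw -154.58370356409506 0.06279570638586902
side [[ 0.4631 -0.3264  0.06  ]
 [ 0.4853 -0.3816  0.06  ]]
[289.88461536 153.76254957]
[296.95632345 158.58102202]
[303.17888045 162.82187253]
```

View pics/rs.png

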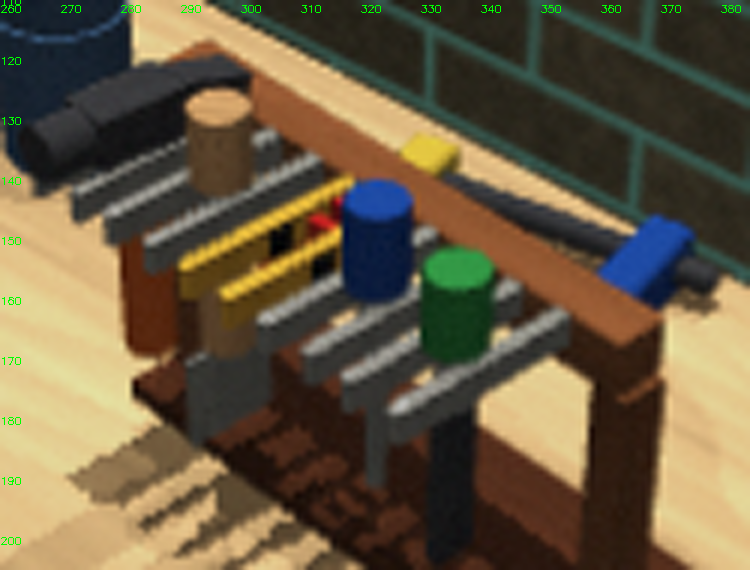

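Request:
apply_moves(
  series=[
    [[0,-0.008,0],[0,0.1115,0],1],
    [[0,-0.009,0],[0,0.1115,0],1],
    [[0,-0.009,0],[0,0.1115,0],1],
    [[0,-0.009,0],[0,0.1115,0],1],
    [[0,-0.009,0],[0,0.1115,0],1],
    [[0,-0.009,0],[0,0.1115,0],1],
    [[0,-0.009,0],[0,0.1115,0],1],
    [[0,-0.008,0],[0,0.1115,0],1],
    [[0,0,-0.02],[0,0,0],1],
    [[0,0,-0.037],[0,0,0],1],
  ],
  newtons=60,
)

```text
t: 0.93
position: [0.1809, 0.5019, 0.2621]
tool_rot: [[0.921, -0.0, -0.39], [0.39, 0.001, 0.921], [0.0, -1.0, 0.001]]
ft_force: [1.1, 0.5, 0.1]
gripper_width: 0.0857
```

Request:
apply_moves(
  series=[
    [[0,0,-0.04],[0,0,0],1],
    [[0,0,-0.04],[0,0,0],1],
    [[0,0,-0.04],[0,0,0],1],
    [[0,0,-0.04],[0,0,0],1],
    [[0,0,-0.04],[0,0,0],1],
    [[0,0,-0.04],[0,0,0],1],
    [[0,0,-0.04],[0,0,0],1],
    [[0,0,-0.04],[0,0,0],1],
    [[0,0,-0.04],[0,0,0],1],
    [[0,0,-0.04],[0,0,0],1],
  ],
)

```text
t: 1.77
position: [0.3364, 0.1293, 0.2627]
tool_rot: [[0.922, 0.0, -0.388], [0.388, 0.0, 0.922], [0.0, -1.0, 0.0]]
ft_force: [0.2, 0.3, 0.5]
gripper_width: 0.0854
```

Request:
apply_moves(
  series=[
    [[0,0,-0.04],[0,0,0],1],
    [[0,0,-0.04],[0,0,0],1],
    [[0,0,-0.04],[0,0,0],1],
    [[0,0,-0.04],[0,0,0],1],
    [[0,0,-0.04],[0,0,0],1],
    [[0,0,-0.04],[0,0,0],1],
    [[0,0,-0.04],[0,0,0],1],
    [[0,0,-0.04],[0,0,0],1],
    [[0,0,-0.04],[0,0,0],1],
    [[0,0,-0.04],[0,0,0],1],
  ],
)

```text
t: 2.6
position: [0.4916, -0.2395, 0.2623]
tool_rot: [[0.922, -0.001, -0.387], [0.387, 0.001, 0.922], [-0.0, -1.0, 0.001]]
ft_force: [0.2, 0.8, 0.4]
gripper_width: 0.0849
```

Request:
apply_moves(
  series=[
    [[0,0,-0.035],[0,0,0],1],
    [[0,0,-0.025],[0,0,0],1],
    [[-0.003,0,-0.01],[0,0,0],1],
    [[0,0,0],[0,0,0],1],
    [[0,0,0],[0,0,0],1],
  ],
)

```text
t: 3.02
position: [0.5152, -0.3026, 0.2622]
tool_rot: [[0.922, -0.001, -0.387], [0.387, 0.002, 0.922], [-0.001, -1.0, 0.002]]
ft_force: [0.1, 0.8, 0.3]
gripper_width: 0.0854
```

Run:
```python
from h import *
s=monitor.get_state(); print(s['t'],s['position'],np.degrees(np.arctan2(s['tool_rot'][1,0],s['tool_rot'][0,0])),s['tool_rot'][:,1],s['q'],s['gripper_width'])
a=snap('top','top1')['color'];b=snap('side','side1')['color']
f=lambda im,u,v:cv2.resize(im[v:v+150,u:u+100,::-1],None,fx=4,fy=4,interpolation=cv2.INTER_CUBIC)
cv2.imwrite('pics/pre.png',np.hstack([f(a,420,140),f(b,385,190)]))
```

```text
3.0167 [ 0.51524827 -0.30256786  0.26218739] 22.77383872084548 [-0.00140374  0.00171007 -0.99999755] [-3.15501518e+01  1.85803997e+01  7.93185024e+01  4.17977502e-02
  8.22209072e+01 -5.43296529e+01] 0.08536616417711823
```

View pics/pre.png

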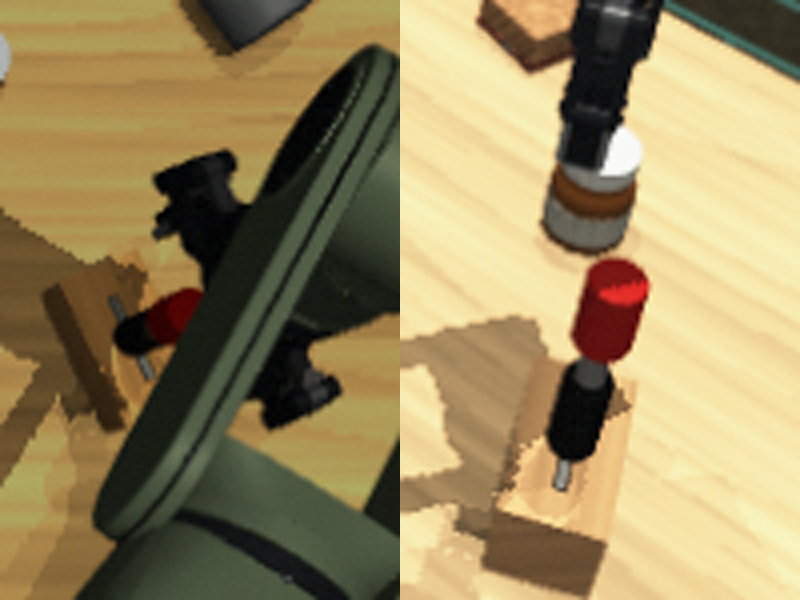

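Request:
apply_moves(
  series=[
    [[0,0,-0.016],[0,0,0],1],
    [[0,0,-0.015],[0,0,0],1],
    [[0,0.02,0],[0,0,0],1],
    [[0,0.025,0],[0,0,0],1],
    [[0,0.025,0],[0,0,0],1],
    [[0,0.02,0],[0,0,0],1],
    [[0,0.014,0],[0,0,0],1],
    [[0,0,0],[0,0,0],1],
    [[0,0,0],[0,0,0],1],
  ],
)

```text
t: 3.87
position: [0.5276, -0.3304, 0.1591]
tool_rot: [[0.921, -0.001, -0.389], [0.389, 0.001, 0.921], [-0.0, -1.0, 0.001]]
ft_force: [-0.3, 0.1, 0.1]
gripper_width: 0.0855
```

Request:
apply_moves(
  series=[
    [[0,0,0],[0,0,0],0.3],
    [[0,0,0],[0,0,0],0.3],
    [[0,0,0],[0,0,0],0.3],
    [[0,0,0],[0,0,0],0.3],
    [[0,0,0],[0,0,0],0.3],
    [[0,0,0],[0,0,0],0.3],
  ],
  newtons=50,
)

```text
t: 4.37
position: [0.5287, -0.3335, 0.1622]
tool_rot: [[0.922, 0.004, -0.388], [0.388, -0.005, 0.922], [0.002, -1.0, -0.006]]
ft_force: [-1.6, -1.6, 8.1]
gripper_width: 0.0256
```

Run:
```python
from h import *
s=monitor.get_state(); print(s)
a=snap('top','top2')['color'];b=snap('side','side2')['color']
f=lambda im,u,v:cv2.resize(im[v:v+120,u:u+80,::-1],None,fx=5,fy=5,interpolation=cv2.INTER_CUBIC)
cv2.imwrite('pics/g.png',np.hstack([f(a,420,170),f(b,395,220)]))
```

```text
{'t': 4.3667, 'q': array([-33.24421324,  23.75328773,  85.75670396,  -0.10114849,
        70.16171124, -56.01477136]), 'joint_vel': array([ 0.06619563,  0.09337471,  0.14897163,  1.56791749, -1.11774491,
        0.01501766]), 'joint_efforts': array([ 8.53954162e-01, -4.03844082e+01, -1.97124749e+01,  1.80615974e-01,
       -3.00877914e-02,  1.26056784e-03]), 'position': array([ 0.52874514, -0.33354224,  0.1621549 ]), 'tool_rot': array([[ 0.92182842,  0.00388215, -0.38757876],
       [ 0.38759392, -0.00453025,  0.92181909],
       [ 0.00182281, -0.9999822 , -0.00568081]]), 'ft_force': array([-1.63127753, -1.58831319,  8.14597869]), 'ft_torque': array([-0.04230662,  0.130869  , -0.01865662]), 'gripper_width': 0.02555676867421589}
```

View pics/g.png

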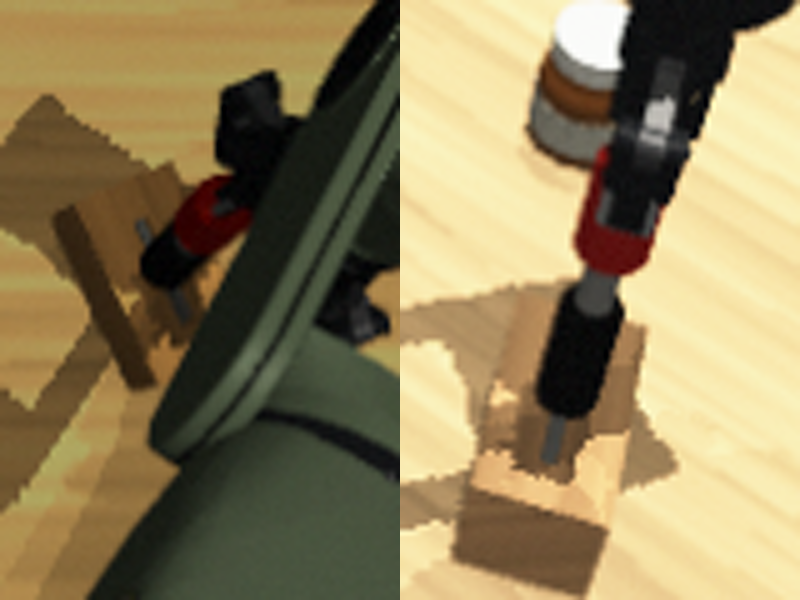

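Request:
apply_moves(
  series=[
    [[0,0,0],[0,0,0],0.2],
    [[0,0,0],[0,0,0],0.2],
    [[0,0,0],[0,0,0],0.2],
  ],
)

```text
t: 4.72
position: [0.5289, -0.3332, 0.1621]
tool_rot: [[0.922, 0.004, -0.387], [0.387, -0.004, 0.922], [0.003, -1.0, -0.005]]
ft_force: [-1.5, -0.4, 10.4]
gripper_width: 0.017
```

Run:
```python
from h import *
cs=dict(np.load('pics/side2.npz'));ct=dict(np.load('pics/top2.npz'))
p=np.array([.5287,-.3335,.162])
for z in(.1,.15,.162,.2): print(z,proj(cs,[.5265,-.3315,z]),proj(ct,[.5265,-.3315,z]))
print(proj(cs,p),proj(ct,p))
x=np.array([.922,.387,0]);print([proj(cs,p+x*s) for s in(-.03,-.013,.013,.03)])
c=snap('top','top3')['color'];b=snap('side','side3')['color']
f=lambda im,u,v:cv2.resize(im[v:v+60,u:u+40,::-1],None,fx=10,fy=10,interpolation=cv2.INTER_CUBIC)
cv2.imwrite('pics/g3.png',np.hstack([f(c,445,190),f(b,420,235)]))
```

```text
0.1 [430.47238115 289.01750015] [456.75139457 222.9621286 ]
0.15 [434.75934178 274.47192197] [462.1041822  220.70959359]
0.162 [435.83518184 270.81131853] [463.4527472  220.14189741]
0.2 [439.37046558 258.75306296] [467.89979479 218.269284  ]
[437.25545936 270.72834807] [464.20505963 219.28893352]
[array([434.62351981, 281.8284759 ]), array([436.13127139, 275.47510612]), array([438.35551724, 266.0754668 ]), array([439.75884186, 260.12832307])]
```

View pics/g3.png

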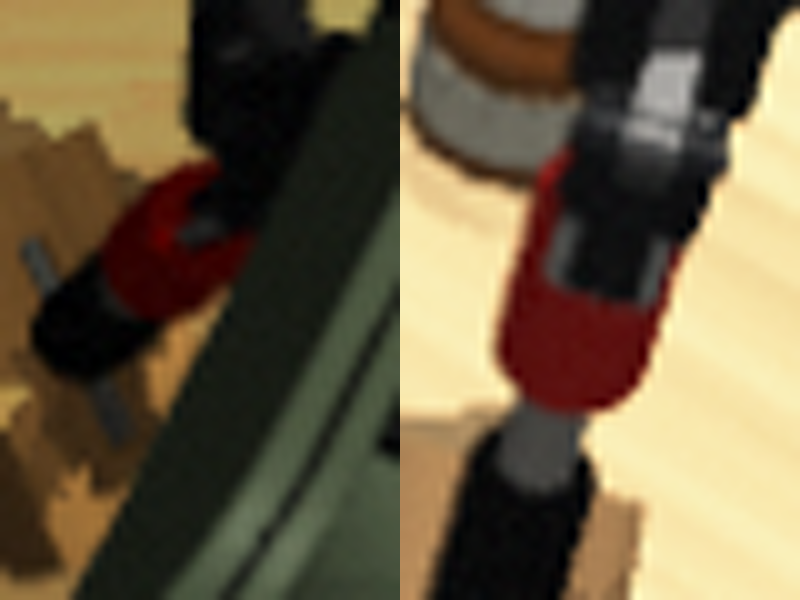

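Run:
```python
from h import *
cs=dict(np.load('pics/side1.npz'));ct=dict(np.load('pics/top1.npz'))
p=np.array([.51525,-.30257,.2622]);x=np.array([.922,.387,0])
for dz in (0,.013,.025,.035):
  print(dz,[np.round(proj(cs,p+x*s+[0,0,dz]),1).tolist() for s in(-.0425,-.057)],[np.round(proj(ct,p+x*s+[0,0,dz]),1).tolist() for s in(-.057,.057)])
cs=dict(np.load('pics/side3.npz'))
p=np.array([.5289,-.3332,.1621])
for dz in (0,.01,.02,.03):
  print(dz,[np.round(proj(cs,p+x*s+[0,0,dz]),1).tolist() for s in(-.0085,-.016,-.03)])
```

```text
0 [[425.1, 248.5], [423.5, 254.1]] [[473.9, 242.3], [453.6, 197.2]]
0.013 [[426.3, 243.7], [424.7, 249.4]] [[475.6, 241.9], [455.1, 196.2]]
0.025 [[427.4, 239.2], [425.8, 244.9]] [[477.3, 241.5], [456.5, 195.3]]
0.035 [[428.3, 235.4], [426.8, 241.0]] [[478.7, 241.1], [457.7, 194.6]]
0 [[436.5, 273.7], [435.8, 276.4], [434.6, 281.7]]
0.01 [[437.4, 270.6], [436.7, 273.3], [435.5, 278.6]]
0.02 [[438.3, 267.4], [437.7, 270.2], [436.4, 275.4]]
0.03 [[439.3, 264.2], [438.6, 267.0], [437.4, 272.2]]
```

Request:
apply_moves(
  series=[
    [[0,0,0],[0,0,0],0.75],
    [[0,0,0],[0,0,0],0.75],
    [[0,0,0],[0,0,0],0.75],
    [[0,0,0],[0,0,0],0.75],
    [[0,0,0],[0,0,0],0.75],
    [[0,0,0],[0,0,0],0.75],
  ],
)

```text
t: 5.32
position: [0.5278, -0.3316, 0.1583]
tool_rot: [[0.922, -0.001, -0.388], [0.388, 0.001, 0.922], [-0.0, -1.0, 0.001]]
ft_force: [0.0, 0.3, 0.2]
gripper_width: 0.0641
```

Run:
```python
from h import *
s=monitor.get_state(); print(s['t'],s['position'],s['ft_force'],s['gripper_width'])
c=snap('top','top4');b=snap('side','side4')
p=s['position'];x=s['tool_rot'][:,0]
def mk(c,u,v):
    k=6;im=cv2.resize(c['color'][v:v+100,u:u+65,::-1],None,fx=k,fy=k,interpolation=cv2.INTER_CUBIC)
    # brighten
    im=np.clip(255*(im/255.)**.5,0,255).astype(np.uint8)
    for s_,col in((-.032,(255,0,0)),(0,(0,255,0)),(.032,(0,255,255))):
        q=proj(c,p+x*s_);q=(q-[u,v]+.5)*k;cv2.drawMarker(im,tuple(int(i) for i in q),col,0,10,1)
    return im
cv2.imwrite('pics/g4.png',np.hstack([mk(c,440,160),mk(b,405,205)]))
```

```text
5.3167 [ 0.52777684 -0.33164966  0.15831804] [0.03431243 0.33795784 0.22846346] 0.06405476201378044
```

View pics/g4.png

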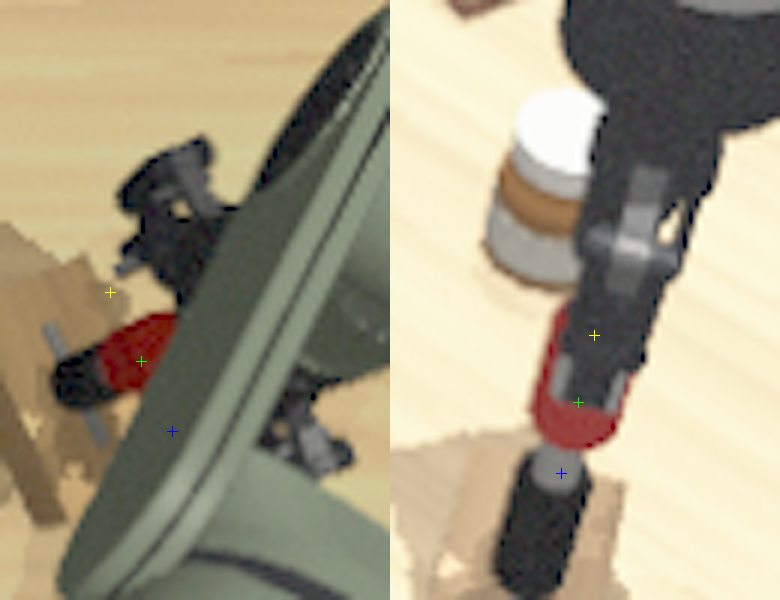

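Request:
apply_moves(
  series=[
    [[0,0.01,0],[0,0,0],0.75],
    [[0,0.012,0],[0,0,0],0.75],
    [[0,0,0],[0,0,0],0.75],
    [[0,0,0],[0,0,0],0.3],
    [[0,0,0],[0,0,0],0.3],
    [[0,0,0],[0,0,0],0.3],
    [[0,0,0],[0,0,0],0.3],
    [[0,0,0],[0,0,0],0.3],
    [[0,0,0],[0,0,0],0.3],
  ],
  newtons=40,
)

```text
t: 6.17
position: [0.5283, -0.3321, 0.1374]
tool_rot: [[0.922, 0.001, -0.388], [0.388, -0.001, 0.922], [0.001, -1.0, -0.001]]
ft_force: [0.6, 0.2, 1.7]
gripper_width: 0.0308
```

Request:
apply_moves(
  series=[
    [[0,0,0],[0,0,0],0.3],
    [[0,-0.005,0],[0,0,0],0.3],
    [[0,-0.01,0],[0,0,0],0.3],
    [[0,-0.015,0],[0,0,0],0.3],
    [[0,-0.015,0],[0,0,0],0.3],
    [[0,-0.015,0],[0,0,0],0.3],
    [[0,-0.01,0],[0,0,0],0.3],
    [[0,0,0],[0,0,0],0.3],
    [[0,0,0],[0,0,0],0.3],
  ],
)

```text
t: 6.92
position: [0.5279, -0.3318, 0.2071]
tool_rot: [[0.922, 0.001, -0.388], [0.388, -0.0, 0.922], [0.0, -1.0, -0.0]]
ft_force: [0.7, 0.2, -2.6]
gripper_width: 0.0307
```

```bash
cat > st.py <<'E'
from h import *
s=monitor.get_state(); R=s['tool_rot'];p=s['position']
print(s['t'],np.round(p,4),'yaw %.2f'%np.degrees(np.arctan2(R[1,0],R[0,0])),np.round(s['ft_force'],2),s['gripper_width'],'ydown',np.round(R[:2,1],4))
a=np.radians(-3.4036);e=np.array([np.cos(a),np.sin(a)]);n=np.array([-e[1],e[0]]);r=np.array([.65954,.11712])
d=p[:2]-r;print('tcp in rack x,y mm',np.round([d@e*1e3,d@n*1e3],2),'force x,y',np.round([s['ft_force'][:2]@e,s['ft_force'][:2]@n],2))
E
python3 st.py
```

```text
6.9167 [ 0.5279 -0.3318  0.2071] yaw 22.81 [ 0.69  0.2  -2.55] 0.030687500955870063 ydown [ 0.0006 -0.0003]
tcp in rack x,y mm [-104.76 -455.92] force x,y [0.68 0.24]
```

Request:
apply_moves(
  series=[
    [[0,0,0],[0,0.04,0],0.3],
    [[0,0,0],[0,0.08,0],0.3],
    [[0,0,0],[0,0.08,0],0.3],
    [[0,0,0],[0,0.08,0],0.3],
    [[0,0,0],[0,0.08,0],0.3],
    [[0,0,0],[0,0.06,0],0.3],
    [[-0.01,0,0.01],[0,0.037,0],0.3],
    [[-0.015,0,0.02],[0,0,0],0.3],
    [[-0.015,0,0.03],[0,0,0],0.3],
    [[-0.015,0,0.03],[0,0,0],0.3],
  ],
)

```text
t: 7.75
position: [0.4764, -0.238, 0.205]
tool_rot: [[0.998, -0.003, 0.06], [-0.06, 0.002, 0.998], [-0.003, -1.0, 0.002]]
ft_force: [0.6, 0.4, -1.8]
gripper_width: 0.0309
```

Request:
apply_moves(
  series=[
    [[-0.015,0,0.035],[0,0,0],0.3],
    [[-0.005,0,0.04],[0,0,0],0.3],
    [[0,0,0.04],[0,0,0],0.3],
    [[0,0,0.04],[0,0,0],0.3],
    [[0,0,0.04],[0,0,0],0.3],
    [[0,0,0.04],[0,0,0],0.3],
    [[0,0,0.04],[0,0,0],0.3],
    [[0,0,0.035],[0,0,0],0.3],
    [[0,0,0.03],[0,0,0],0.3],
    [[0,0,0.02],[0,0,0],0.3],
  ],
)

```text
t: 8.58
position: [0.4781, 0.1243, 0.2056]
tool_rot: [[0.998, -0.002, 0.057], [-0.057, 0.001, 0.998], [-0.002, -1.0, 0.0]]
ft_force: [0.2, -0.3, -2.4]
gripper_width: 0.0306
```

Request:
apply_moves(
  series=[
    [[0,0,0.007],[0,0,0],0.3],
    [[0,0,0],[0,0,0],0.3],
    [[0,0,0],[0,0,0],0.3],
    [[0,0,0],[0,0,0],0.3],
  ],
)

```text
t: 8.92
position: [0.4792, 0.1272, 0.2064]
tool_rot: [[0.998, -0.001, 0.06], [-0.06, -0.001, 0.998], [-0.001, -1.0, -0.001]]
ft_force: [0.7, 0.1, -2.1]
gripper_width: 0.0309
```

```bash
python3 st.py
python3 - <<'E'
from h import *
c=snap('top','top5');b=snap('side','side5')
f=lambda im,u,v,w,h,k:cv2.resize(im['color'][v:v+h,u:u+w,::-1],None,fx=k,fy=k,interpolation=cv2.INTER_CUBIC)
cv2.imwrite('pics/h5.png',np.hstack([f(b,225,110,100,120,5),f(c,265,155,60,120,5)]))
E
```

```text
8.9167 [0.4792 0.1272 0.2064] yaw -3.44 [ 0.7   0.15 -2.09] 0.030896770915727307 ydown [-0.0011 -0.0009]
tcp in rack x,y mm [-180.61   -0.6 ] force x,y [0.69 0.19]
```

View pics/h5.png

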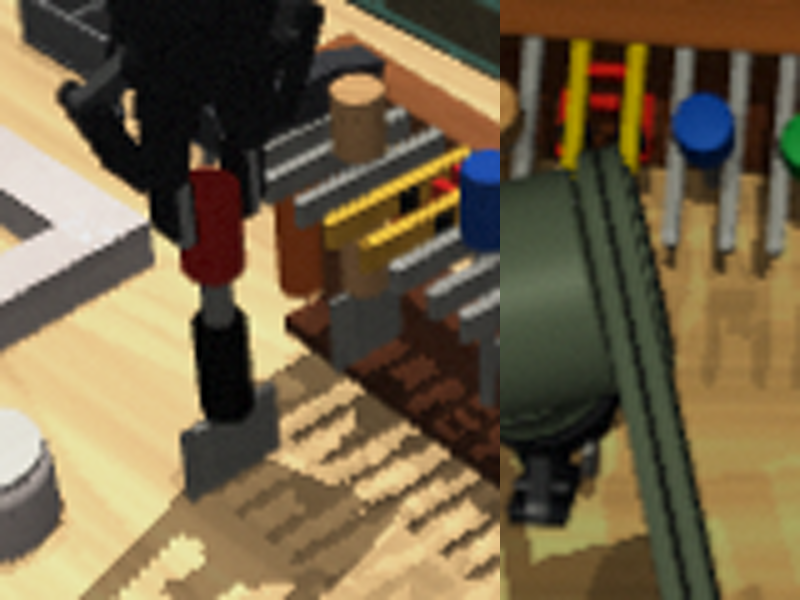

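Run:
```python
from h import *
b=dict(np.load('pics/side5.npz'));p=np.array([.4792,.1272]);u=.2064+.0126
for nm,dz in(('knobtop',.05),('under',0),('neckbot',-.03),('handlemid',-.06),('foot',-.09),('bladebot',-.135)):
  q=proj(b,[*p,u+dz]);print(nm,np.round(q,2),'panel',np.round((q-[225,110]+.5)*5,0))
print(proj(b,[p[0],p[1]+.003,u-.06])-proj(b,[*p,u-.06]))
# handle/neck edge detection along rows
g=b['color'].astype(int)
for v in (168,170,177,180,183,186,189): print(v,[tuple(g[v,x]) for x in range(261,278)] if v in(180,) else g[v,261:279].sum(1).tolist())
for a in(-.03,.03):
  q=proj(b,[p[0]+a,p[1]-a*.06,u-.135]);print('blade corner',np.round((q-[225,110]+.5)*5))
```

```text
knobtop [266.14 146.41] panel [208. 185.]
under [267.82 163.36] panel [217. 269.]
neckbot [268.77 173.03] panel [221. 318.]
handlemid [269.7  182.35] panel [226. 364.]
foot [270.59 191.33] panel [230. 409.]
bladebot [271.88 204.2 ] panel [237. 474.]
[-0.7844524  -0.52973604]
168 [613, 614, 618, 610, 179, 157, 155, 161, 155, 166, 312, 595, 598, 597, 599, 593, 597, 600]
170 [601, 609, 609, 600, 257, 151, 156, 165, 151, 152, 226, 568, 603, 606, 604, 604, 596, 599]
177 [607, 595, 320, 24, 18, 15, 26, 10, 21, 31, 9, 18, 7, 194, 599, 611, 625, 627]
180 [(np.int64(233), np.int64(214), np.int64(153)), (np.int64(233), np.int64(211), np.int64(149)), (np.int64(228), np.int64(205), np.int64(145)), (np.int64(4), np.int64(5), np.int64(3)), (np.int64(7), np.int64(6), np.int64(7)), (np.int64(5), np.int64(9), np.int64(9)), (np.int64(6), np.int64(8), np.int64(7)), (np.int64(5), np.int64(5), np.int64(5)), (np.int64(9), np.int64(9), np.int64(9)), (np.int64(4), np.int64(5), np.int64(3)), (np.int64(6), np.int64(6), np.int64(7)), (np.int64(7), np.int64(7), np.int64(8)), (np.int64(9), np.int64(9), np.int64(10)), (np.int64(56), np.int64(48), np.int64(32)), (np.int64(189), np.int64(170), np.int64(117)), (np.int64(234), np.int64(218), np.int64(154)), (np.int64(234), np.int64(219), np.int64(156))]
183 [612, 617, 598, 179, 21, 21, 25, 26, 16, 24, 19, 21, 16, 93, 359, 606, 610, 612]
186 [591, 590, 581, 308, 18, 14, 29, 10, 12, 12, 12, 15, 13, 44, 169, 344, 333, 294]
189 [591, 591, 593, 567, 28, 9, 14, 5, 10, 23, 18, 11, 16, 8, 62, 190, 155, 152]
blade corner [191. 500.]
blade corner [281. 448.]
```

Request:
apply_moves(
  series=[
    [[0.01,0.005,-0.0005],[0,0,0],0.3],
    [[0.015,0.006,0],[0,0,0],0.3],
    [[0.015,0.006,0],[0,0,0],0.3],
    [[0.012,0,0],[0,0,0],0.3],
    [[0.008,0,0],[0,0,0],0.3],
    [[0,0,0],[0,0,0],0.3],
    [[0,0,0],[0,0,0],0.3],
    [[0,0,0],[0,0,0],0.3],
  ],
)

```text
t: 9.68
position: [0.539, 0.1242, 0.1898]
tool_rot: [[0.998, -0.001, 0.059], [-0.059, 0.0, 0.998], [-0.001, -1.0, -0.0]]
ft_force: [-0.5, -0.6, -2.6]
gripper_width: 0.0306
```

```bash
python3 st.py
```

```text
9.6833 [0.539  0.1242 0.1898] yaw -3.40 [-0.46 -0.59 -2.62] 0.030618925131876803 ydown [-0.0006  0.    ]
tcp in rack x,y mm [-1.2077e+02 -1.0000e-01] force x,y [-0.42 -0.62]
```

Request:
apply_moves(
  series=[
    [[0.003,0,-0.0008],[0,0,0],0.3],
    [[0.004,0,0],[0,0,0],0.3],
    [[0.004,0,0],[0,0,0],0.3],
    [[0.004,0,0],[0,0,0],0.3],
    [[0.004,0,0],[0,0,0],0.3],
    [[0.004,0,0],[0,0,0],0.3],
    [[0.004,0,0],[0,0,0],0.3],
    [[0.003,0,0],[0,0,0],0.3],
    [[0,0,0],[0,0,0],0.3],
  ],
)

```text
t: 10.43
position: [0.5701, 0.1218, 0.1897]
tool_rot: [[0.998, 0.0, 0.059], [-0.059, 0.0, 0.998], [0.0, -1.0, 0.0]]
ft_force: [0.6, 0.6, -1.9]
gripper_width: 0.0309
```

```bash
python3 st.py
```

```text
10.4333 [0.5701 0.1218 0.1897] yaw -3.39 [ 0.62  0.57 -1.94] 0.030913770257120356 ydown [0.0004 0.0001]
tcp in rack x,y mm [-89.56  -0.6 ] force x,y [0.59 0.61]
```

Request:
apply_moves(
  series=[
    [[0.002,0,0],[0,0,0],0.3],
    [[0.003,0,0],[0,0,0],0.3],
    [[0.003,0,0],[0,0,0],0.3],
    [[0.003,0,0],[0,0,0],0.3],
    [[0.002,0,0],[0,0,0],0.3],
    [[0,0,0],[0,0,0],0.3],
  ],
)

```text
t: 10.93
position: [0.5828, 0.1211, 0.1898]
tool_rot: [[0.998, 0.0, 0.059], [-0.059, 0.0, 0.998], [0.0, -1.0, 0.0]]
ft_force: [-0.7, 0.4, -2.4]
gripper_width: 0.0308
```

Request:
apply_moves(
  series=[
    [[0.001,0,0],[0,0,0],0.3],
    [[0.001,0,0],[0,0,0],0.3],
    [[0.001,0,0],[0,0,0],0.3],
    [[0.001,0,0],[0,0,0],0.3],
  ],
)

```text
t: 11.27
position: [0.5863, 0.1209, 0.1898]
tool_rot: [[0.998, 0.0, 0.059], [-0.059, 0.0, 0.998], [0.0, -1.0, 0.0]]
ft_force: [-1.1, 0.6, -1.9]
gripper_width: 0.0305
```

Request:
apply_moves(
  series=[
    [[0.001,0,0],[0,0,0],0.3],
    [[0.001,0,0],[0,0,0],0.3],
    [[0.001,0,0],[0,0,0],0.3],
    [[0.001,0,0],[0,0,0],0.3],
  ],
)

```text
t: 11.6
position: [0.5904, 0.1206, 0.1898]
tool_rot: [[0.998, 0.0, 0.059], [-0.059, 0.0, 0.998], [-0.0, -1.0, 0.0]]
ft_force: [0.6, -0.4, -1.7]
gripper_width: 0.0306
```

Request:
apply_moves(
  series=[
    [[0.001,0,0],[0,0,0],0.3],
    [[0.001,0,0],[0,0,0],0.3],
    [[0.001,0,0],[0,0,0],0.3],
  ],
)

```text
t: 11.85
position: [0.5934, 0.1205, 0.1898]
tool_rot: [[0.998, 0.0, 0.059], [-0.059, 0.0, 0.998], [0.0, -1.0, 0.0]]
ft_force: [-0.0, 0.7, -1.5]
gripper_width: 0.0305
```

```bash
python3 st.py
```

```text
11.85 [0.5934 0.1205 0.1898] yaw -3.38 [-0.03  0.68 -1.48] 0.030537509924118886 ydown [0.     0.0001]
tcp in rack x,y mm [-66.22  -0.58] force x,y [-0.07  0.68]
```

Request:
apply_moves(
  series=[
    [[0.001,0,0],[0,0,0],0.3],
    [[0.001,0,0],[0,0,0],0.3],
    [[0.001,0,0],[0,0,0],0.3],
  ],
)

```text
t: 12.1
position: [0.5964, 0.1203, 0.1898]
tool_rot: [[0.998, 0.0, 0.059], [-0.059, 0.0, 0.998], [0.0, -1.0, 0.0]]
ft_force: [-0.7, 0.0, -2.7]
gripper_width: 0.0311
```

Request:
apply_moves(
  series=[
    [[0.001,0,0],[0,0,0],0.3],
    [[0.001,0,0],[0,0,0],0.3],
    [[0.001,0,0],[0,0,0],0.3],
  ],
)

```text
t: 12.35
position: [0.5994, 0.1201, 0.1898]
tool_rot: [[0.998, 0.0, 0.059], [-0.059, 0.0, 0.998], [0.0, -1.0, 0.0]]
ft_force: [-0.6, 0.4, -1.6]
gripper_width: 0.0307
```

Request:
apply_moves(
  series=[
    [[0.001,0,0],[0,0,0],0.3],
    [[0.001,0,0],[0,0,0],0.3],
  ],
)

```text
t: 12.52
position: [0.6014, 0.12, 0.1898]
tool_rot: [[0.998, 0.0, 0.059], [-0.059, 0.0, 0.998], [0.0, -1.0, 0.0]]
ft_force: [0.4, 0.4, -1.8]
gripper_width: 0.0308
```

Request:
apply_moves(
  series=[
    [[0.001,0,0],[0,0,0],0.3],
    [[0.001,0,0],[0,0,0],0.3],
  ],
)

```text
t: 12.68
position: [0.6034, 0.1199, 0.1898]
tool_rot: [[0.998, 0.0, 0.059], [-0.059, 0.0, 0.998], [0.0, -1.0, 0.0]]
ft_force: [-0.6, -0.1, -2.6]
gripper_width: 0.0308
```

Request:
apply_moves(
  series=[
    [[0.001,0,0],[0,0,0],0.3],
    [[0.001,0,0],[0,0,0],0.3],
  ],
)

```text
t: 12.85
position: [0.6047, 0.1194, 0.1898]
tool_rot: [[0.998, -0.002, 0.059], [-0.059, -0.001, 0.998], [-0.002, -1.0, -0.001]]
ft_force: [-4.0, -0.5, -0.0]
gripper_width: 0.0306
```

Request:
apply_moves(
  series=[
    [[0.001,0,0],[0,0,0],0.3],
    [[0.001,0,0],[0,0,0],0.3],
  ],
)

```text
t: 13.02
position: [0.6061, 0.1196, 0.1898]
tool_rot: [[0.998, -0.003, 0.059], [-0.059, 0.0, 0.998], [-0.003, -1.0, -0.0]]
ft_force: [-3.7, -0.2, 0.7]
gripper_width: 0.0305
```

Request:
apply_moves(
  series=[
    [[0.001,0,0],[0,0,0],0.3],
    [[0.001,0,0],[0,0,0],0.3],
  ],
)

```text
t: 13.18
position: [0.6089, 0.1195, 0.1898]
tool_rot: [[0.998, -0.001, 0.059], [-0.059, -0.0, 0.998], [-0.001, -1.0, -0.0]]
ft_force: [-3.2, -0.4, -1.0]
gripper_width: 0.0306
```

Request:
apply_moves(
  series=[
    [[0.001,0,0],[0,0,0],0.3],
    [[0.001,0,0],[0,0,0],0.3],
  ],
)

```text
t: 13.35
position: [0.6119, 0.1193, 0.1898]
tool_rot: [[0.998, 0.001, 0.059], [-0.059, -0.0, 0.998], [0.001, -1.0, 0.0]]
ft_force: [-1.6, -0.6, -1.2]
gripper_width: 0.0307
```

Request:
apply_moves(
  series=[
    [[0.001,0,0],[0,0,0],0.3],
    [[0.001,0,0],[0,0,0],0.3],
  ],
)

```text
t: 13.52
position: [0.6144, 0.1192, 0.1898]
tool_rot: [[0.998, 0.002, 0.059], [-0.059, -0.0, 0.998], [0.002, -1.0, 0.0]]
ft_force: [0.8, -1.3, -2.5]
gripper_width: 0.0306
```

Request:
apply_moves(
  series=[
    [[0.001,0,0],[0,0,0],0.3],
    [[0.001,0,0],[0,0,0],0.3],
  ],
)

```text
t: 13.68
position: [0.6164, 0.1191, 0.1898]
tool_rot: [[0.998, 0.002, 0.059], [-0.059, 0.0, 0.998], [0.002, -1.0, 0.0]]
ft_force: [1.0, -1.0, -4.2]
gripper_width: 0.0307
```

Request:
apply_moves(
  series=[
    [[0.001,0,0],[0,0,0],0.3],
    [[0.001,0,0],[0,0,0],0.3],
  ],
)

```text
t: 13.85
position: [0.6181, 0.119, 0.1898]
tool_rot: [[0.998, 0.002, 0.059], [-0.059, 0.0, 0.998], [0.002, -1.0, 0.0]]
ft_force: [1.9, -1.8, -2.5]
gripper_width: 0.0305
```

Request:
apply_moves(
  series=[
    [[0.001,0,0],[0,0,0],0.3],
    [[0.001,0,0],[0,0,0],0.3],
    [[0.001,0,0],[0,0,0],0.3],
    [[0,0,0],[0,0,0],0.3],
  ],
)

```text
t: 14.18
position: [0.6195, 0.1188, 0.1898]
tool_rot: [[0.998, -0.002, 0.059], [-0.059, -0.0, 0.998], [-0.002, -1.0, -0.0]]
ft_force: [-1.6, -1.3, -1.8]
gripper_width: 0.0309
```

Request:
apply_moves(
  series=[
    [[0.001,0,0],[0,0,0],0.3],
    [[0.001,0,0],[0,0,0],0.3],
    [[0,0,0],[0,0,0],0.3],
  ],
)

```text
t: 14.43
position: [0.6209, 0.1188, 0.1896]
tool_rot: [[0.998, -0.003, 0.059], [-0.059, 0.0, 0.998], [-0.003, -1.0, -0.0]]
ft_force: [-4.1, -0.3, 0.1]
gripper_width: 0.0306
```

Request:
apply_moves(
  series=[
    [[0.001,0,0],[0,0,0],0.3],
    [[0,0,0],[0,0,0],0.3],
  ],
)

```text
t: 14.6
position: [0.6217, 0.1188, 0.1896]
tool_rot: [[0.998, -0.004, 0.059], [-0.059, 0.0, 0.998], [-0.004, -1.0, -0.0]]
ft_force: [-6.3, -0.8, 0.5]
gripper_width: 0.0306
```

Request:
apply_moves(
  series=[
    [[0.001,0,0],[0,0,0],0.3],
    [[0,0,0],[0,0,0],0.3],
  ],
)

```text
t: 14.77
position: [0.6223, 0.1187, 0.1896]
tool_rot: [[0.998, -0.004, 0.059], [-0.059, 0.0, 0.998], [-0.004, -1.0, -0.0]]
ft_force: [-5.6, -0.2, 0.7]
gripper_width: 0.0309
```

```bash
python3 st.py
```

```text
14.7667 [0.6223 0.1187 0.1896] yaw -3.38 [-5.63 -0.18  0.73] 0.03094637100786785 ydown [-0.0044  0.0001]
tcp in rack x,y mm [-37.23  -0.6 ] force x,y [-5.61 -0.52]
```

```bash
cat > av.py <<'E'
from h import *
F=[];P=[]
for _ in range(6):
    cams.camera('top'); s=monitor.get_state();F.append(s['ft_force']);P.append(s['position'])
F=np.array(F);P=np.array(P);a=np.radians(-3.4036);e=np.array([np.cos(a),np.sin(a),0])
print(s['t'],'x %.2f y %.2f z %.2f'%(tuple(np.array([(P.mean(0)-[.65954,.11712,0])@e,(P.mean(0)-[.65954,.11712,0])@[-e[1],e[0],0],P.mean(0)[2]])*1e3)),'F',F.mean(0).round(2),'Fx',(F@e).round(1),'pitch',s['tool_rot'][2,0])
E
python3 av.py
```

```text
15.0667 x -37.34 y -0.58 z 189.61 F [-6.46 -1.14  0.43] Fx [-6.2 -6.2 -5.7 -6.3 -7.1 -6.8] pitch -0.004498840814541736
```

Request:
apply_moves(
  series=[
    [[0.001,0,0],[0,0,0],0.3],
    [[0,0,0],[0,0,0],0.3],
  ],
)

```text
t: 15.23
position: [0.6229, 0.1187, 0.1896]
tool_rot: [[0.998, -0.005, 0.059], [-0.059, 0.0, 0.998], [-0.005, -1.0, -0.0]]
ft_force: [-7.8, -0.6, 0.8]
gripper_width: 0.0309
```

```bash
python3 av.py
```

```text
15.5333 x -36.71 y -0.58 z 189.60 F [-7.29 -1.34  1.28] Fx [-7.3 -7.5 -7.2 -6.8 -7.3 -7.1] pitch -0.005231196827319437
```

Request:
apply_moves(
  series=[
    [[0.001,0,0],[0,0,0],0.3],
    [[0,0,0],[0,0,0],0.3],
  ],
)

```text
t: 15.7
position: [0.6236, 0.1187, 0.1896]
tool_rot: [[0.998, -0.006, 0.059], [-0.059, 0.0, 0.998], [-0.006, -1.0, -0.0]]
ft_force: [-8.7, -1.1, 2.3]
gripper_width: 0.0306
```

```bash
python3 av.py
```

```text
16.0 x -36.05 y -0.59 z 189.61 F [-7.58 -0.89  1.77] Fx [-6.4 -7.  -8.4 -8.1 -7.7 -7.5] pitch -0.0060202984019571805
```

Request:
apply_moves(
  series=[
    [[0.0006,0,0],[0,0,0],0.3],
    [[0,0,0],[0,0,0],0.3],
    [[0,0,0],[0,0,0],0.3],
  ],
)

```text
t: 16.25
position: [0.6239, 0.1186, 0.1896]
tool_rot: [[0.998, -0.007, 0.059], [-0.059, 0.0, 0.998], [-0.007, -1.0, -0.0]]
ft_force: [-8.6, -1.1, 2.1]
gripper_width: 0.0307
```

```bash
python3 av.py
```

```text
16.55 x -35.68 y -0.59 z 189.59 F [-8.69 -1.2   1.74] Fx [-8.6 -8.9 -8.5 -8.3 -8.  -9.3] pitch -0.0065026901374157925
```

Request:
apply_moves(
  series=[
    [[0,0.0007,0],[0,0,0],0.3],
    [[0,0.0007,0],[0,0,0],0.3],
    [[0,0.0006,0],[0,0,0],0.3],
    [[0,0,0],[0,0,0],0.3],
  ],
)

```text
t: 16.88
position: [0.6239, 0.1189, 0.1875]
tool_rot: [[0.998, -0.006, 0.059], [-0.059, 0.001, 0.998], [-0.006, -1.0, 0.0]]
ft_force: [-8.1, -1.1, 1.8]
gripper_width: 0.0306
```

```bash
python3 av.py
```

```text
17.1833 x -35.68 y -0.28 z 187.48 F [-8.75 -0.36  1.03] Fx [-7.9 -9.  -9.3 -8.6 -8.8 -8.7] pitch -0.006498963397785379
```

Request:
apply_moves(
  series=[
    [[0,0.0005,0],[0,0,0],0.3],
    [[0,0.0005,0],[0,0,0],0.3],
    [[0,0,0],[0,0,0],0.3],
  ],
)

```text
t: 17.43
position: [0.6239, 0.1189, 0.1874]
tool_rot: [[0.998, -0.006, 0.059], [-0.059, 0.001, 0.998], [-0.006, -1.0, 0.0]]
ft_force: [-9.6, -0.3, 4.6]
gripper_width: 0.0306
```

```bash
python3 av.py
```

```text
17.7333 x -35.64 y -0.29 z 187.44 F [-9.19 -0.3   5.02] Fx [-8.4 -9.6 -8.8 -9.3 -9.6 -9.3] pitch -0.005745875891179171
```

Request:
apply_moves(
  series=[
    [[0,-0.0008,0],[0,0,0],0.3],
    [[0,0,0],[0,0,0],0.4],
    [[0,0,0],[0,0,0],0.5],
    [[0,0,0],[0,0,0],0.7],
    [[-0.003,0,0],[0,0,0],0.7],
    [[-0.002,0,0],[0,0,0],0.7],
    [[0,0,0],[0,0,0],0.7],
    [[0,0,0],[0,0,0],0.7],
    [[0,0,0],[0,0,0],0.7],
  ],
)

```text
t: 18.48
position: [0.622, 0.1188, 0.1877]
tool_rot: [[0.998, 0.0, 0.059], [-0.059, 0.0, 0.998], [0.0, -1.0, 0.0]]
ft_force: [-0.6, -0.3, 0.1]
gripper_width: 0.06
```

```bash
python3 av.py
```

```text
18.7833 x -37.61 y -0.58 z 187.60 F [ 0.03  0.32 -0.01] Fx [ 0.1  0.   0.1  0.   0.4 -0.6] pitch 8.832881616669084e-05
```

Released, with no contact force. Now straight up, then retreat.

Request:
apply_moves(
  series=[
    [[0,-0.003,0],[0,0,0],0.7],
    [[0,-0.006,0],[0,0,0],0.7],
    [[0,-0.01,0],[0,0,0],0.7],
    [[0,-0.015,0],[0,0,0],0.7],
    [[0,-0.02,0],[0,0,0],0.7],
    [[0,-0.025,0],[0,0,0],0.7],
    [[0,-0.025,0],[0,0,0],0.7],
    [[0,-0.025,0],[0,0,0],0.7],
    [[-0.02,0,0],[0,0,0],0.7],
    [[-0.035,0,0],[0,0,0],0.7],
  ],
)

```text
t: 19.62
position: [0.5697, 0.122, 0.3184]
tool_rot: [[0.998, 0.006, 0.06], [-0.06, 0.001, 0.998], [0.006, -1.0, 0.001]]
ft_force: [-0.7, 0.7, 0.6]
gripper_width: 0.0597
```

Request:
apply_moves(
  series=[
    [[-0.04,0,-0.02],[0,0,0],0.7],
    [[-0.04,0,-0.03],[0,0,0],0.7],
    [[-0.03,0,-0.04],[0,0,0],0.7],
    [[-0.02,0,-0.04],[0,0,0],0.7],
    [[0,0,-0.04],[0,0,0],0.7],
    [[0,0,-0.04],[0,0,0],0.7],
    [[0,0,-0.03],[0,0,0],0.7],
    [[0,0,-0.02],[0,0,0],0.7],
    [[0,0,0],[0,0,0],0.7],
  ],
)

```text
t: 20.37
position: [0.4383, -0.1184, 0.3177]
tool_rot: [[0.998, 0.002, 0.064], [-0.064, -0.002, 0.998], [0.002, -1.0, -0.002]]
ft_force: [0.0, 0.4, 0.1]
gripper_width: 0.0598
```

```bash
python3 av.py
python3 - <<'E'
from h import *
c=snap('top','top6');b=snap('side','side6')
f=lambda im,u,v,w,h,k:cv2.resize(im['color'][v:v+h,u:u+w,::-1],None,fx=k,fy=k,interpolation=cv2.INTER_CUBIC)
x=f(b,260,110,80,110,5);y=f(c,235,140,80,110,5)
cv2.imwrite('pics/fin.png',np.hstack([x,y]))
E
```

```text
20.6667 x -206.79 y -244.59 z 317.23 F [-0.01 -0.04 -0.  ] Fx [-0.2  1.3 -0.4 -0.5  0.2 -0.5] pitch 0.00044579618437509347
```

View pics/fin.png

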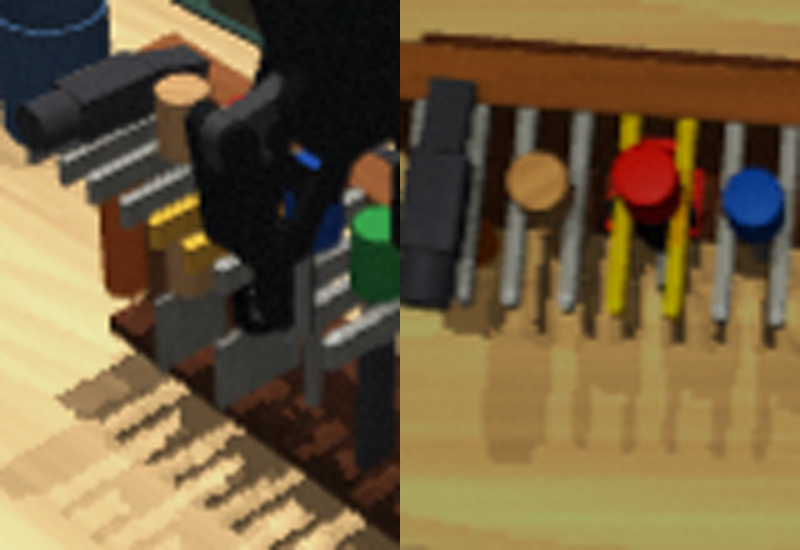

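Run:
```python
from h import *
a=dict(np.load('pics/top0.npz'));c=dict(np.load('pics/top6.npz'))
p=atz(c,283.6,175.6,.25);t=np.radians(-3.4036);e=np.array([np.cos(t),np.sin(t)]);d=p[:2]-[.65954,.11712];print('knob rack',d@e,d@[-e[1],e[0]])
D=np.abs(a['color'].astype(int)-c['color']).sum(2)
for n,(u,v,w,h) in dict(hammer=(233,155,17,48),putty=(256,169,13,14),blue=(299,172,13,18),green=(320,175,13,18),tin=(216,247,34,34),jar=(399,144,26,26)).items(): print(n,D[v:v+h,u:u+w].mean().round(1),np.percentile(D[v:v+h,u:u+w],95))
robot.job_done()
```

```text
knob rack -0.04298200727586035 -0.0006438961164681872
hammer 12.6 26.0
putty 18.8 29.0
blue 15.3 26.349999999999994
green 15.4 26.349999999999994
tin 28.4 37.0
jar 24.4 37.0
the job is handed in; nothing more can be done
```

The scraper is hanging in the yellow middle hook with its blade edge-on to the rail, and the job is handed in at about 20.7 s of the 64 s allowed.

**What I did**
- **First grasp failed:** the fingers sat about 20 mm higher than the reported TCP, so they caught only the top of the knob. They shut to 17 mm and pushed back with about 10 N. I opened them, went 22 mm lower and gripped properly at 31 mm.
- **Insertion:** I lifted the scraper clear and slid it in with the knob about 2 mm above the prongs. I felt the rollers at about 4 N, then the push dropped, then the pad resisted. I pressed to about 8.6 N.
- **Release:** I lowered the knob until it rested on the prongs, opened the fingers, and backed straight up and away.

**Last checks**
- **Hanging position:** the last picture shows the knob on the yellow prongs, centred to within 1 mm, with its axis about 43 mm in front of the rail. The wrist force is zero.
- **Neighbours and bench:** the hammer, putty knife, driver, rasp, tin and jar show only small, even brightness changes from the first top picture, so nothing appears to have moved.
- **Pad travel is an estimate:** the force and position readings put it at about 3.5 mm. Because the pad's rubbing is not known exactly, the force alone allows 3.0 to 4.7 mm. I did not see the pad directly.
- **A small disagreement:** the camera puts the hanging knob about 7 mm farther out than where I pressed it (rack x of −43 against −36 mm). I expected it to spring back only 2 to 3 mm, so the rest is either camera or grip offset, or the knob sprang back farther. I did not resolve this.

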